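# Load the label-roll stand

### The job

Load the bottle-label stand with green labels: take the blue-handled spindle out of its stand, thread it through both green label rolls in their tray, lift the two off together on the spindle, and set the spindle level back in the two notches of the stand, so that both rolls hang on it between the uprights. Then let go.

Things in the scene. Friction and masses are not known exactly. Their poses are not given: they have to be found in the camera images.
- spindle: blue handle block 44 long, 18 wide, 22 high, with a steel rod of diameter 10; 100 g. Origin: centre of the handle, on the rod's axis; grip here. x along the rod: handle -22 to 22, rod 22 to its tip at 152; centre of mass at 70; rolls belong near x = 88. Starts level in the notches, 90 above the table, handle free outside the uprights. Rolls hang with centres 18 below the rod's axis.
- stand_seat (a point): on the seated rod's axis, midway between the notches of the fixed stand, 90 above the table; x axis along it, the way the spindle points at the start. Stand: blue base 120 x 76 x 8, two aluminium uprights 6 thick at x = -46 and 46, each with a V notch open upwards, 37 wide at the mouth, horns up to 111 above the table. Lower the rod in from above.
- green_roll_a: green label roll: ring of outside diameter 80, hole 46, width 20, 60 g. Origin at the hole's centre, 50 above the table; x axis = the roll's level axis, pointing as the stand's within 0.35 rad. Stands on edge, loose, in a white tray (56 along x, 94 across, walls 28 high) with roll b, 26 away at its +x side. A like tray with two orange rolls stands 250 or more away.
- green_roll_b: the second green label roll, in the same tray on the same axis: same size, origin and axes as green_roll_a, 26 from it towards +x.

How it is judged:
By the outcome, as a careful person would: the job done as asked, in the order asked, and still so for the second after the job is handed in, with the robot touching nothing.
It also fails if it takes over 58 s, if anything falls off the work surface, if the arm or the gripper's body presses on something with over 40 N, if the wrist force passes 120 N, or if a joint passes its speed limit or range.

### The arm

A 6-joint arm with a two-finger parallel gripper is mounted at the origin on the work surface. World frame = base frame: x ahead of the robot, y to its left, z up, the work surface at z = 0. Lengths are in mm, angles in rad, forces in N, time in s.
With the tool pointing down it reaches from about 275 to 1000 mm from the base axis. Payload 8.4 kg.
Tool frame: the origin (TCP) lies on the centre line of the jaws, within the pads' length; the fingertips stand 17 mm ahead of it and the grasp point (between the pads) lies 2 mm behind it (r.tcp_to_tips is the z of the fingertips in the tool frame, in mm); z points along the fingers, y is the direction in which the jaws open and shut (so a half turn about z gives the same grasp; the last joint's range is limited). The gripper opens to 85 mm and grips with 20 to 120 N. Pads are 22 mm wide; open, the fingers measure 114 mm over their backs; the gripper's body (76 mm by 85 mm) begins 54 mm behind the grasp point. The pads swing forward as they close: fully open they stand 13 mm farther back than shut.
Start: joints at [-1.339, 0.353, 1.633, -0, 1.155, -0.002], TCP at [144.796, -607.999, 248.281] pointing down, gripper open.
Joint ranges: [-2.63, 2.63], [-0.92, 2.1], [0.06, 2.66], [-1.3, 4.44], [0, 2.69], [-3.02, 3.02]. Speed limits (rad/s): [2.22, 2.22, 2.79, 3.14, 3.14, 3.14].

### API

Orientations are given as [roll, pitch, yaw] about the fixed x, y, z axes, in that order (R = Rz(yaw) Ry(pitch) Rx(roll)).
In Python, from rig import r, cams, job gives the robot as it stands.
- The arm moves only by the tool drive_tool, never from a script. Its argument "deltas" is a list of rows, each a list of 4 numbers: the shift along the tool's x, y, z in cm, then the turn about the tool's z in rad. In form: [[x, y, z, roll], ...]. A call has 1 to 12 rows; each row shifts and turns the commanded pose from where the row before left it, along the tool's axes as they then stand; what a row does not reach is not made up. A row lasts 1/12 s, in which the tool goes at most 41.7 mm and 7.16 degrees, less where a joint would pass 70% of its speed; a pose out of reach is approached as far as the arm can. A call with a gripper value outside its range is refused whole. "jaw" is the closure, from 0 (fully open) to 1 (shut), set as the call begins (left out, the last holds). The fingers move at their own pace and stop on an object; "force" is the grip in N (left out, the last holds). Time passes only in rows, so rows that do not move let the fingers close. It gives the time, the measured TCP pose, the force and the opening at its end, in the units of the state.
- r.sense(): the state, without advancing time (a new reading comes with each control period).
- cams.grab_frame(name): name is "scene" or "top" or "wrist"; returns (picture, depth): 420x560x3 uint8, red, green, blue; 420x560 float32, mm along the optical axis (not along the pixel's ray), 0 where there is no reading.
- cams.camera_params(name): a dict with "fx", "fy", "cx", "cy" (pixels), "k1" (the pictures are not rectified: a ray, as slopes to the right and down, at radius r is drawn at 1 + k1 r^2 times it, then the intrinsics apply), "R" (3x3) and "t" (3): a world point X has camera coordinates R X + t. Camera axes: x right, y down, z forward; pixel columns grow to the right and rows downward; lengths in mm; the calibration is good to about 2 mm. A picture is of the moment at which its call begins: read the wrist's pose just before it. camera_params takes no time and is no camera call; for the wrist camera it gives the pose at the moment of the call.
- job.sign_off(): hands the job in, once; it reports no verdict.
The state is a dict: "clock": time; "qpos": joint angles; "qvel": joint speeds; "joint_efforts": joint torques, N m; "eef_pos": TCP position; "tcp_rot": TCP orientation; "contact_force": force on the tool from outside, world axes, zero at the start; "wrist_torque": the same for the moment, N m; "opening": opening from 0.0 (shut) to 1.0 (fully open).
Only numpy, scipy, OpenCV 4.12 (cv2) and the standard library are available. Lean on these libraries where they do the work, as an engineer would, in place of code of your own. Each camera call takes 0.05 s, during which the arm holds its last target. There are 200 camera calls.

## Working session

There is one attempt and no reset: what is moved stays moved. The work goes in short steps, Python scripts to look and compute and a tool call to move; the robot and the scene stay as the last step left them, time stands still between calls to the robot, and variables do not carry over. Pictures are saved under pics/ and viewed, about 8 in all and at most 12, crops included, and the job is handed in when it is done.

Besides the shell and the picture viewer there is one more tool, called after ">>>" in YAML: its name, and indented under it one key for each argument. drive_tool: Moves the arm, as the interface text tells. Its arguments: {"type":"object","properties":{"deltas":{"type":"array"},"jaw":{"type":"number"},"force":{"type":"number"}},"required":["deltas"]}

```bash
mkdir -p pics; ls; python3 - <<'E'
from rig import r,cams,job
import cv2,numpy as np
print(r.sense()); print(r.tcp_to_tips)
for n in("scene","top"):
    p,d=cams.grab_frame(n); cv2.imwrite(f"pics/{n}0.png",p[:,:,::-1]); np.savez(f"{n}0.npz",p=p,d=d,**cams.camera_params(n)); print(cams.camera_params(n))
E
```

```text
pics
{'clock': 0.0, 'qpos': array([-1.33940547e+00,  3.53625112e-01,  1.63418136e+00, -5.82902794e-06,
        1.15520174e+00, -2.40517668e-03]), 'qvel': array([ 0.00293069, -0.00102891,  0.00027376, -0.00194083, -0.00136935,
        0.00038136]), 'joint_efforts': array([ 1.21343917e-03, -6.05239105e+01, -3.42070019e+01, -3.38139364e-05,
        9.41048143e-03, -1.53226040e-05]), 'eef_pos': array([ 144.6801814 , -607.53073129,  247.55585029]), 'tcp_rot': array([-3.14017708e+00,  1.92481851e-06,  2.33798394e-01]), 'contact_force': array([-1.00979777,  0.63584543,  0.30827274]), 'wrist_torque': array([-0.02662549,  0.00221726,  0.0117363 ]), 'opening': 1.001383305590314}
17.0
{'fx': 543.6385363957805, 'fy': 543.6385363957805, 'cx': 290.4523984591291, 'cy': 219.50507642565282, 'k1': -0.13105830708167002, 'R': array([[-0.07650613,  0.99700197,  0.01157118],
       [ 0.68801871,  0.06118831, -0.72310874],
       [-0.72164885, -0.04736107, -0.69063729]]), 't': array([ -77.28795436, -274.61709272, 1461.66714826])}
{'fx': 391.87055680823585, 'fy': 391.87055680823585, 'cx': 279.90152158304176, 'cy': 208.48697550076392, 'k1': -0.04636203668992889, 'R': array([[-0.02720582, -0.99909926, -0.03256542],
       [-0.98204883,  0.03279614, -0.1857539 ],
       [ 0.1866546 ,  0.02692725, -0.98205651]]), 't': array([167.74312042, 516.37682479, 692.18939552])}
```

View pics/scene0.png

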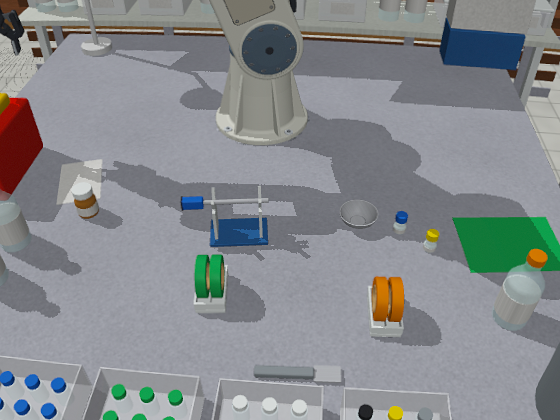

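View pics/top0.png

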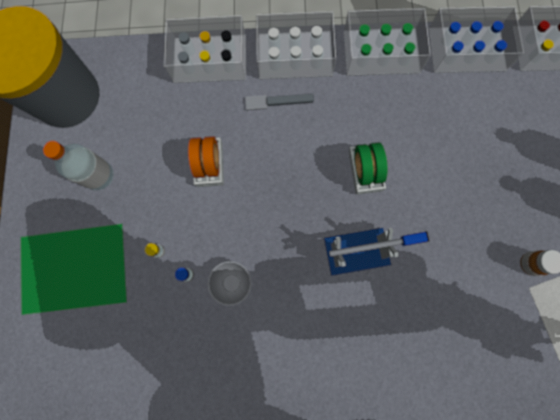

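The scene view shows the stand at about (240,220) with its handle at (192,203), and the green rolls at (210,277). In the top view the stand is at (360,250), the handle at (415,239) and the rolls at (371,163). The spindle points towards about +y. I'll measure these by depth and colour.

```bash
cat > h.py <<'E'
import numpy as np,cv2
def world(c,d,uv,depth):
    K=np.array([[c['fx'],0,c['cx']],[0,c['fy'],c['cy']],[0,0,1]])
    uv=np.asarray(uv,float).reshape(-1,1,2)
    # drawn = ray*(1+k1 r^2): OpenCV's k1
    n=cv2.undistortPoints(uv,K,np.array([float(c['k1']),0,0,0]))[:,0]
    P=np.c_[n,np.ones(len(n))]*np.asarray(depth)[:,None]
    return (P-c['t'])@c['R']
def proj(c,X):
    p=np.atleast_2d(X)@c['R'].T+c['t']; n=p[:,:2]/p[:,2:]
    n=n*(1+c['k1']*(n**2).sum(1,keepdims=True))
    return n*c['fx']+[c['cx'],c['cy']]
def cloud(c,p,d,mask=None):
    m=(d>0) if mask is None else (mask&(d>0))
    v,u=np.nonzero(m); return world(c,d,np.c_[u,v],d[v,u]),u,v
def hsv(p): return cv2.cvtColor(p,cv2.COLOR_RGB2HSV).astype(int)
E
python3 - <<'E'
from h import *
for n in("scene","top"):
    z=np.load(n+"0.npz"); c={k:z[k] for k in("fx","fy","cx","cy","k1","R","t")}; c={k:(v if v.ndim else float(v)) for k,v in c.items()}
    p,d=z['p'],z['d']; H=hsv(p)
    X,u,v=cloud(c,p,d); hh=H[v,u]
    print(n)
    near=(abs(X[:,1]-np.median(X[:,1]))<900)
    blue=(hh[:,0]>100)&(hh[:,0]<125)&(hh[:,1]>150)
    green=(hh[:,0]>50)&(hh[:,0]<85)&(hh[:,1]>120)
    win=((u>170)&(u<280)&(v>180)&(v<320)) if n=="scene" else ((u>310)&(u<440)&(v>130)&(v<285))
    def st(l,m):
        Q=X[m]; print(l,m.sum(),Q.mean(0).round(1),np.percentile(Q,[2,50,98],0).round(1).tolist())
    hb=win&blue&(X[:,2]>70); st("handle",hb); 
    t=hb&(X[:,2]>96); 
    if t.sum(): st("handle top",t)
    st("base",win&blue&(X[:,2]<30))
    Q=X[win&blue&(X[:,2]<30)&(X[:,2]>3)]; print("base rect",cv2.minAreaRect(Q[:,:2].astype(np.float32)))
    Q=X[t]; print("handle rect",cv2.minAreaRect(Q[:,:2].astype(np.float32)))
    rod=win&~blue&(X[:,2]>84)&(X[:,2]<100)&(hh[:,1]<80); st("rod",rod)
    Q=X[rod]; print("line",cv2.fitLine(Q.astype(np.float32),cv2.DIST_HUBER,0,.01,.01).ravel().round(3))
    g=win&green&(X[:,2]>5); st("green",g); Q=X[g]; print("green rect",cv2.minAreaRect(Q[:,:2].astype(np.float32)))
    Q=X[g&(X[:,2]>82)]; print("green top rect",len(Q),cv2.minAreaRect(Q[:,:2].astype(np.float32)), Q[:,2].max())
    w=win&(X[:,2]>15)&(X[:,2]<33)&(hh[:,1]<40)&(hh[:,2]>170)
    if n=="top": w&=(v<195)
    else: w&=(v>255)
    st("tray",w);print(cv2.minAreaRect(X[w][:,:2].astype(np.float32)))
E
```

```text
scene
handle 269 [458.1 -84.   95.1] [[445.3, -103.6, 81.1], [459.7, -84.3, 98.0], [465.8, -64.1, 103.3]]
handle top 155 [455.8 -83.8 100.1] [[443.8, -103.6, 96.2], [456.5, -82.9, 100.3], [465.6, -63.9, 103.4]]
base 1322 [445.7   4.3   7.7] [[403.5, -53.0, 3.6], [447.0, 4.2, 7.7], [482.5, 60.2, 11.0]]
base rect ((442.01739501953125, 2.3708953857421875), (79.65321350097656, 117.93802642822266), 8.554328918457031)
handle rect ((454.03515625, -84.86962127685547), (20.50189781188965, 41.64237594604492), 9.58159065246582)
rod 357 [447.9  -0.6  92.8] [[424.7, -61.2, 86.1], [443.0, -1.3, 93.1], [609.3, 63.1, 98.1]]
line [-1.64000e-01  9.86000e-01  3.00000e-03  4.43072e+02  1.45600e+00
  9.29560e+01]
green 998 [623.2 -22.1  73.3] [[580.5, -44.9, 32.6], [628.2, -21.9, 79.1], [645.9, 0.1, 90.8]]
green rect ((607.131591796875, -25.79669189453125), (79.54882049560547, 47.91820526123047), 5.2983551025390625)
green top rect 430 ((607.2567138671875, -24.596647262573242), (50.577003479003906, 45.12257766723633), 6.106054782867432) 92.99668575710065
tray 100 [627.6 -22.6  27.7] [[556.7, -49.1, 23.7],
[... 670 characters left out ...]
524 [4.405e+02 1.000e-01 9.240e+01] [[424.7, -61.3, 86.6], [440.0, -1.3, 92.5], [458.7, 63.8, 99.2]]
line [-1.50000e-01  9.89000e-01  0.00000e+00  4.39875e+02  1.65600e+00
  9.26840e+01]
green 922 [595.8 -22.5  78.6] [[565.1, -46.3, 49.4], [593.7, -23.0, 82.6], [633.8, 1.2, 89.6]]
green rect ((600.7888793945312, -23.076433181762695), (73.02124786376953, 45.65563201904297), 5.682860851287842)
green top rect 487 ((603.745849609375, -22.866985321044922), (47.08929443359375, 45.47119903564453), 5.477896213531494) 92.20636793101252<stdin>:12: RuntimeWarning: Mean of empty slice.
  ret = um.true_divide(
Traceback (most recent call last):
IndexError: index -1 is out of bounds for axis 0 with size 0
```

```bash
python3 - <<'E'
import cv2,numpy as np
a=cv2.resize(cv2.imread("pics/scene0.png")[180:320,160:290],None,fx=3.0,fy=3.0,interpolation=2)
b=cv2.resize(cv2.imread("pics/top0.png")[130:290,310:440],None,fx=2.6,fy=2.6,interpolation=2)
h=max(a.shape[0],b.shape[0]);o=np.zeros((h,a.shape[1]+b.shape[1],3),np.uint8);o[:a.shape[0],:a.shape[1]]=a;o[:b.shape[0],a.shape[1]:]=b
cv2.imwrite("pics/crop0.png",o)
E
```

```text
(no output)
```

View pics/crop0.png

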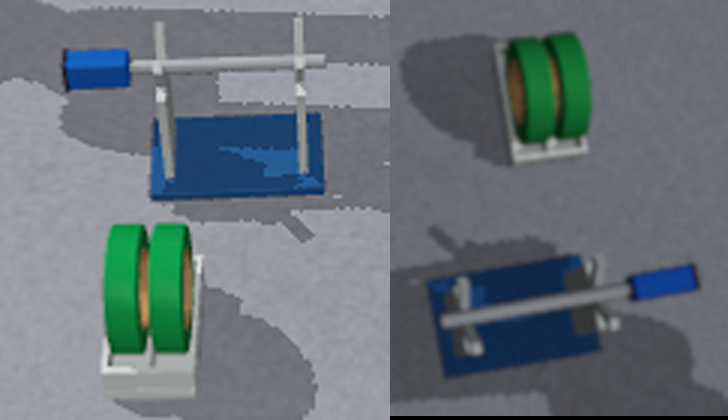

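The crop confirms the layout. From depth:
- Handle is at about (453,-83.5,90) and the stand centre at about (441,3).
- The stand axis is about 8.4° past +y, so the tool yaw should be 1.717.
- The roll pair is centred at about (604.5,-24) with its axis about 5.4° past +y, yaw 1.665.

I'm moving above the handle now.

>>> drive_tool:
  deltas:
    - [2.4, -2.5, 0, 0]
    - [2.4, -2.5, 0, 0]
    - [2.4, -2.5, 0, 0]
    - [2.4, -2.5, 0, 0]
    - [2.4, -2.5, 0, 0]
    - [2.4, -2.5, 0, 0]
    - [2.4, -2.5, 0, 0]
    - [2.4, -2.5, 0, 0]
    - [2.4, -2.5, 0, 0]
    - [2.4, -2.5, 0, 0]
    - [2.4, -2.5, 0, 0]
    - [2.4, -2.5, 0, 0]
  jaw: 0
  force: 80

```text
clock: 1.1
eef_pos: [355.8, -247.8, 248.2]
tcp_rot: [-3.142, 0.0, 0.234]
contact_force: [1.2, -0.6, -0.1]
opening: 1.001
```

>>> drive_tool:
  deltas:
    - [2.2, -2.3, 0, 0]
    - [2.2, -2.3, 0, 0]
    - [2.2, -2.3, 0, 0]
    - [2.2, -2.3, 0, 0]
    - [2.2, -2.3, 0, 0]
    - [2.2, -2.3, 0, 0]
    - [0, 0, 0, -0.12]
    - [0, 0, 0, -0.12]
    - [0, 0, 0, -0.12]
    - [0, 0, 0, -0.12]
    - [0, 0, 0, -0.12]
    - [0, 0, 0, -0.12]

```text
clock: 2.1
eef_pos: [451.6, -84.5, 248.0]
tcp_rot: [-3.141, 0.0, 0.96]
contact_force: [-0.4, 0.1, 0.6]
opening: 0.998
```

>>> drive_tool:
  deltas:
    - [0, 0, 0, -0.109]
    - [0, 0, 0, -0.109]
    - [0, 0, 0, -0.109]
    - [0, 0, 0, -0.109]
    - [0, 0, 0, -0.109]
    - [0, 0, 0, -0.109]
    - [0, 0, 0, -0.109]
    - [0, 0, 1.5, 0]
    - [0, 0, 1.5, 0]
    - [0, 0, 0, 0]
    - [0, 0, 0, 0]

```text
clock: 3.02
eef_pos: [451.2, -84.5, 217.8]
tcp_rot: [-3.14, -0.001, 1.717]
contact_force: [-1.3, -0.4, 0.3]
opening: 0.999
```

```bash
python3 - <<'E'
from rig import r,cams
from h import *
s=r.sense();print(s['eef_pos'],s['tcp_rot']); c=cams.camera_params("wrist"); p,d=cams.grab_frame("wrist"); cv2.imwrite("pics/w1.png",p[:,:,::-1]); 
X,u,v=cloud(c,p,d); hh=hsv(p)[v,u]
b=(hh[:,0]>100)&(hh[:,0]<125)&(hh[:,1]>150)
Q=X[b&(X[:,2]>96)&(X[:,2]<106)];print(len(Q),Q[:,2].mean(),cv2.minAreaRect(Q[:,:2].astype(np.float32)))
Q=X[b&(X[:,2]<20)];print(len(Q),cv2.minAreaRect(Q[:,:2].astype(np.float32)) if len(Q) else 0)
rod=~b&(X[:,2]>89)&(X[:,2]<98)&(abs(X[:,0]-442)<40); Q=X[rod]
print(len(Q),cv2.fitLine(Q.astype(np.float32),cv2.DIST_HUBER,0,.01,.01).ravel().round(3))
E
```

```text
[451.2296897  -84.48652066 217.79047446] [-3.13958930e+00 -6.73289528e-04  1.71673608e+00]
1075 100.75992084828003 ((452.9757995605469, -82.56053161621094), (16.649553298950195, 42.22825241088867), 9.004412651062012)
6016 ((440.8692932128906, 4.586925506591797), (74.36711883544922, 116.85588073730469), 8.017231941223145)
2835 [-1.38000e-01  9.90000e-01 -0.00000e+00  4.40673e+02  3.81500e+00
  9.41440e+01]
```

View pics/w1.png

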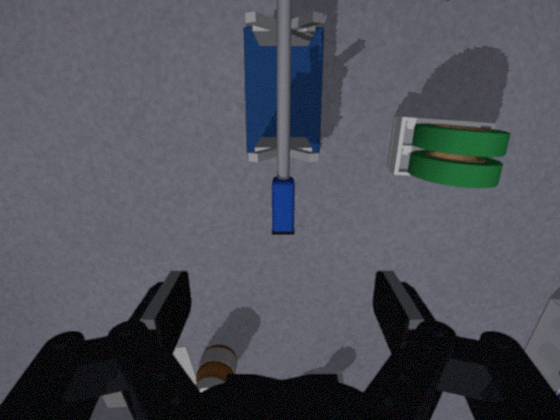

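In the wrist view the handle is at (283,205), with the rod running up into the stand and the rolls at (460,155). It puts the handle at (453,-82.7) and the stand centre at (441,4.4), which agrees with the fixed cameras. I'm descending to grip.

>>> drive_tool:
  deltas:
    - [0.15, 0.2, 1.5, 0]
    - [0, 0, 1.5, 0]
    - [0, 0, 1.5, 0]
    - [0, 0, 1.5, 0]
    - [0, 0, 1.5, 0]
    - [0, 0, 1.5, 0]
    - [0, 0, 1.5, 0]
    - [0, 0, 1.2, 0]
    - [0, 0, 0.8, 0]
    - [0, 0, 0.5, 0]
    - [0, 0, 0, 0]
    - [0, 0, 0, 0]

```text
clock: 4.07
eef_pos: [454.0, -82.9, 88.7]
tcp_rot: [3.141, 0.0, 1.717]
contact_force: [0.3, -0.8, 0.1]
opening: 1.0
```

>>> drive_tool:
  deltas:
    - [0, 0, 0, 0]
    - [0, 0, 0, 0]
    - [0, 0, 0, 0]
    - [0, 0, 0, 0]
    - [0, 0, 0, 0]
    - [0, 0, 0, 0]
    - [0, 0, 0, 0]
    - [0, 0, 0, 0]
    - [0, 0, 0, 0]
    - [0, 0, 0, 0]
    - [0, 0, 0, 0]
    - [0, 0, 0, 0]
  jaw: 1
  force: 80

```text
clock: 5.07
eef_pos: [452.1, -82.8, 88.1]
tcp_rot: [-3.139, -0.001, 1.717]
contact_force: [-5.0, -1.4, 4.9]
opening: 0.198
```

The handle is gripped (opening about 17 mm). I'm lifting and checking, and refining the roll pose from the wrist view.

>>> drive_tool:
  deltas:
    - [0, 0, -0.5, 0]
    - [0, 0, -0.8, 0]
    - [0, 0, -1.2, 0]
    - [0, 0, -1.5, 0]
    - [0, 0, -1.5, 0]
    - [0, 0, -1.5, 0]
    - [0, 0, -1.5, 0]
    - [0, 0, -1.5, 0]
    - [0, 0, -1.0, 0]
    - [0, 0, 0, 0]
    - [0, 0, 0, 0]

```text
clock: 5.98
eef_pos: [454.0, -82.9, 198.8]
tcp_rot: [3.14, 0.0, 1.717]
contact_force: [0.1, 1.0, -2.6]
opening: 0.195
```

```bash
cat > meas.py <<'E'
from rig import r,cams
from h import *
import sys
def tag(n,k):
    s=r.sense(); c=cams.camera_params(n); p,d=cams.grab_frame(n); cv2.imwrite(f"pics/{n}_{k}.png",p[:,:,::-1])
    X,u,v=cloud(c,p,d); return s,c,p,X,hsv(p)[v,u]
def rods(X,hh,tcp,R):
    L=(X-tcp)@R   # tool coordinates: x along rod, z down
    b=(hh[:,0]>100)&(hh[:,0]<125)&(hh[:,1]>150)
    m=~b&(hh[:,1]<90)&(L[:,0]>28)&(L[:,0]<160)&(abs(L[:,1])<15)&(abs(L[:,2])<15)
    Q=L[m]
    if len(Q)<20: print("rod few",len(Q));return
    f=cv2.fitLine(Q.astype(np.float32),cv2.DIST_HUBER,0,.01,.01).ravel(); f[:3]*=np.sign(f[0])
    print("rod n",len(Q),"dir",f[:3].round(3),"pt",f[3:].round(1),"x range",np.percentile(Q[:,0],[1,99]).round(1))
def green(X,hh):
    g=(hh[:,0]>50)&(hh[:,0]<85)&(hh[:,1]>120)&(abs(X[:,0]-600)<70)&(abs(X[:,1]+24)<60)
    Q=X[g&(X[:,2]>5)&(X[:,2]<98)]
    if len(Q): print("green",len(Q),Q[:,2].max().round(1),cv2.minAreaRect(Q[:,:2].astype(np.float32)))
    w=(X[:,2]>20)&(X[:,2]<32)&(hh[:,1]<60)&(hh[:,2]>120)&(abs(X[:,0]-603)<60)&(abs(X[:,1]+24)<45)
    if w.sum()>20: print("tray",w.sum(),cv2.minAreaRect(X[w][:,:2].astype(np.float32)))
from scipy.spatial.transform import Rotation
def rot(s): return Rotation.from_euler('xyz',s['tcp_rot']).as_matrix()
E
python3 - <<'E'
from meas import *
for n in("wrist","top","scene"):
    s,c,p,X,hh=tag(n,"2"); print(n,s['eef_pos'].round(1)); rods(X,hh,s['eef_pos'],rot(s)); green(X,hh)
E
```

```text
wrist [454.  -82.9 198.8]
rod n 6486 dir [ 1.    -0.002 -0.005] pt [76.4  1.  -5.7] x range [ 29.4 114.7]
green 5191 92.2 ((602.8512573242188, -23.645959854125977), (78.19432067871094, 46.218048095703125), 5.533847332000732)
tray 673 ((604.5330810546875, -23.960277557373047), (94.60110473632812, 56.155731201171875), 5.425622940063477)
top [453.5 -82.8 198.1]
rod n 567 dir [ 1.     0.    -0.003] pt [89.6  0.  -4.1] x range [ 29.5 150.7]
green 922 91.3 ((600.8367309570312, -23.222267150878906), (72.6904296875, 45.79476547241211), 5.694859981536865)
tray 96 ((596.4161987304688, -25.83205795288086), (79.87814331054688, 56.524757385253906), 3.4727468490600586)
scene [453.2 -82.7 197.7]
rod n 353 dir [ 1.    -0.001 -0.003] pt [88.3  3.1 -4. ] x range [ 28.7 148.7]
green 996 93.2 ((608.5955810546875, -25.53398323059082), (77.50629425048828, 47.49977111816406), 5.600970268249512)
tray 261 ((606.0419311523438, -25.166194915771484), (95.8637466430664, 55.50830841064453), 5.743844985961914)
```

The rod is level and straight in the grip. The tray centre is (604.5,-24) and its axis is 5.5° past +y. I'm moving to the pre-thread point (623.5,-221), tip about 21 mm short of roll a, then lowering to hole height.

>>> drive_tool:
  deltas:
    - [-1.0, 0.95, 0, 0.05]
    - [-2.0, 1.8, 0, 0]
    - [-2.2, 2.05, 0, 0]
    - [-2.2, 2.05, 0, 0]
    - [-2.2, 2.05, 0, 0]
    - [-2.2, 2.05, 0, 0]
    - [-2.2, 2.05, 0, 0]
    - [-1.3, 1.0, 0, 0]
    - [-0.8, 0.4, 0, 0]
    - [0, 0, 0, 0]
    - [0, 0, 0, 0]

```text
clock: 7.05
eef_pos: [611.8, -228.3, 197.2]
tcp_rot: [-3.14, -0.001, 1.666]
contact_force: [-0.3, -0.4, -1.0]
opening: 0.201
```

>>> drive_tool:
  deltas:
    - [0.3, 0.6, 1.0, 0]
    - [0.3, 0.6, 1.8, 0]
    - [0, 0, 1.8, 0]
    - [0, 0, 1.8, 0]
    - [0, 0, 1.8, 0]
    - [0, 0, 1.8, 0]
    - [0, 0, 1.8, 0]
    - [0, 0, 1.5, 0]
    - [0, 0, 1.0, 0]
    - [0, 0, 0.5, 0]
    - [0, 0, 0, 0]
    - [0, 0, 0, 0]

```text
clock: 8.05
eef_pos: [624.4, -221.3, 50.6]
tcp_rot: [3.141, 0.0, 1.667]
contact_force: [0.1, 0.4, -0.4]
opening: 0.192
```

```bash
python3 - <<'E'
from meas import *
for n in("wrist","top","scene"):
    s,c,p,X,hh=tag(n,"3"); T=s['eef_pos']; print(n,T.round(1),s['tcp_rot'].round(3)); rods(X,hh,T,rot(s)); green(X,hh)
    L=(np.array([604.5,-24,50])-T)@rot(s); print("tray centre in tool",L.round(1))
E
```

```text
wrist [ 624.4 -221.3   50.6] [3.141 0.    1.667]
rod n 6534 dir [ 1.     0.01  -0.004] pt [76.1  1.2 -5.6] x range [ 29.3 114.8]
tray centre in tool [198.3  -0.8   0.6]
top [ 624.8 -221.6   51.1] [3.141 0.    1.667]
rod n 314 dir [ 1.     0.006 -0.003] pt [90.5 -0.6 -3.9] x range [ 29.2 151. ]
green 931 93.0 ((602.7383422851562, -23.451318740844727), (76.92090606689453, 46.71697235107422), 5.827006816864014)
tray 97 ((596.5215454101562, -25.890117645263672), (80.44576263427734, 56.11949157714844), 3.5744469165802)
tray centre in tool [198.6  -1.2   1. ]
scene [ 624.9 -221.7   51.3] [3.140e+00 1.000e-03 1.667e+00]
rod n 355 dir [1.    0.007 0.   ] pt [90.4  3.  -4.4] x range [ 29.7 149.5]
green 991 92.1 ((607.5675048828125, -24.920339584350586), (77.67335510253906, 47.26414489746094), 4.345098495483398)
tray 264 ((605.5582885742188, -24.783756256103516), (98.49201202392578, 54.932716369628906), 5.436334133148193)
tray centre in tool [198.7  -1.3   1.2]
```

View pics/wrist_3.png

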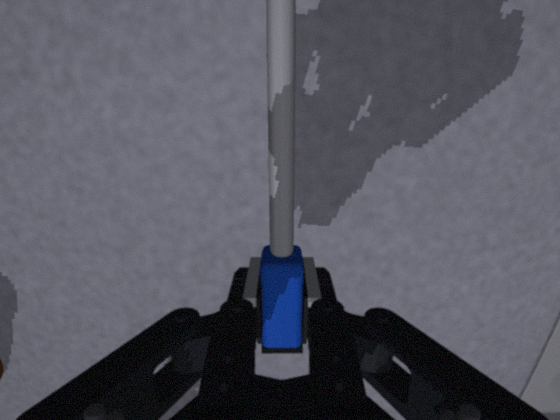

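The wrist view shows the rod straight out of the handle (282,130), aligned. Its lateral error is about 2 mm against a margin of ±18. I'm threading 110 mm along the rod.

>>> drive_tool:
  deltas:
    - [0.5, -0.1, 0, 0]
    - [0.9, 0, 0, 0]
    - [1.0, 0, 0, 0]
    - [1.0, 0, 0, 0]
    - [1.0, 0, 0, 0]
    - [1.0, 0, 0, 0]
    - [1.0, 0, 0, 0]
    - [1.0, 0, 0, 0]
    - [1.0, 0, 0, 0]
    - [1.0, 0, 0, 0]
    - [1.0, 0, 0, 0]
    - [0.6, 0, 0, 0]

```text
clock: 9.2
eef_pos: [612.5, -110.9, 50.3]
tcp_rot: [-3.141, -0.0, 1.667]
contact_force: [1.6, -0.5, -1.4]
opening: 0.196
```

```bash
python3 - <<'E'
from meas import *
a=[]
for n in("top","scene"):
    s,c,p,X,hh=tag(n,"4"); T=s['eef_pos']; print(n,T.round(1),s['tcp_rot'].round(3),s['contact_force'].round(1)); green(X,hh)
    L=(np.array([604.5,-24,50])-T)@rot(s); print("tray centre in tool",L.round(1))
    q=proj(c,[604.5,-24,50])[0].astype(int); a.append(cv2.resize(p[q[1]-60:q[1]+60,q[0]-65:q[0]+65],None,fx=3,fy=3))
cv2.imwrite("pics/c4.png",np.hstack(a)[:,:,::-1])
E
```

```text
top [ 612.5 -110.9   50.3] [-3.141 -0.     1.667] [ 1.6 -0.5 -1.4]
green 162 90.4 ((619.1629638671875, -3.369892120361328), (23.722726821899414, 54.736881256103516), 64.12845611572266)
tray centre in tool [87.2  0.4  0.3]
scene [ 612.4 -110.3   50.2] [-3.141e+00 -1.000e-03  1.668e+00] [-0.5  0.4 -0.7]
green 988 92.7 ((607.8497924804688, -25.391738891601562), (77.13426208496094, 46.974239349365234), 5.568820953369141)
tray 252 ((606.5372924804688, -24.872753143310547), (95.79651641845703, 55.12535095214844), 5.596800327301025)
tray centre in tool [86.6  0.5  0.3]
```

View pics/c4.png

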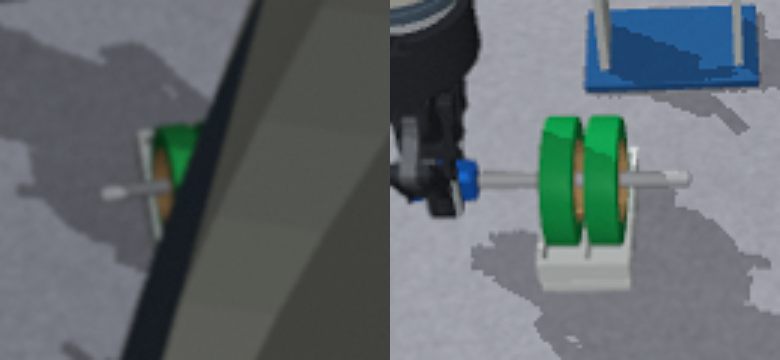

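Right crop: the rod passes through both rolls, with the tip out at (680,178), and neither roll has moved. I'm lifting gently.

>>> drive_tool:
  deltas:
    - [0, 0, -0.6, 0]
    - [0, 0, -0.6, 0]
    - [0, 0, -0.4, 0]
    - [0, 0, -0.2, 0]
    - [0, 0, -0.2, 0]
    - [0, 0, -0.3, 0]
    - [0, 0, -0.4, 0]
    - [0, 0, -0.6, 0]
    - [0, 0, -0.8, 0]
    - [0, 0, -1.0, 0]
    - [0, 0, -1.0, 0]
    - [0, 0, -1.0, 0]

```text
clock: 10.3
eef_pos: [612.9, -112.3, 122.7]
tcp_rot: [3.141, 0.0, 1.667]
contact_force: [-0.2, 0.4, -2.1]
opening: 0.198
```

>>> drive_tool:
  deltas:
    - [0, 0, -1.0, 0]
    - [0, 0, -1.0, 0]
    - [0, 0, -1.0, 0]
    - [0, 0, -1.0, 0]
    - [0, 0, -1.0, 0]
    - [0, 0, -1.0, 0]
    - [0, 0, -1.0, 0]
    - [0, 0, -0.8, 0]
    - [0, 0, -0.5, 0]
    - [0, 0, -0.3, 0]
    - [0, 0, 0, 0]
    - [0, 0, 0, 0]

```text
clock: 11.3
eef_pos: [612.5, -112.2, 207.1]
tcp_rot: [-3.141, -0.0, 1.667]
contact_force: [-0.4, -1.0, -2.0]
opening: 0.192
```

```bash
python3 - <<'E'
from meas import *
a=[]
for n in("wrist","scene"):
    s,c,p,X,hh=tag(n,"5"); T=s['eef_pos']; R=rot(s); print(n,T.round(1),s['tcp_rot'].round(3),s['contact_force'].round(1),s['wrist_torque'].round(2)); rods(X,hh,T,R)
    g=(hh[:,0]>50)&(hh[:,0]<85)&(hh[:,1]>120)
    L=(X[g]-T)@R; L=L[(L[:,0]>20)&(L[:,0]<160)&(abs(L[:,1])<50)&(L[:,2]>-40)&(L[:,2]<80)]
    print("green in tool",len(L),np.percentile(L,[1,99],0).round(1).tolist(),cv2.minAreaRect(L[:,:2].astype(np.float32)))
    a.append(p)
cv2.imwrite("pics/c5.png",cv2.resize(np.hstack([a[0][:,100:460],a[1][100:340,100:340].repeat(2,0)[:420].repeat(2,1)[:, :480]]),None,fx=.9,fy=.9)[:,:,::-1])
E
```

```text
wrist [ 612.5 -112.2  207.1] [-3.141 -0.     1.667] [-0.4 -1.  -2. ] [-0.18 -0.08  0.02]
rod n 2670 dir [ 1.    -0.016 -0.002] pt [54.4  1.1 -5.4] x range [28.4 92.1]
green in tool 25723 [[67.2, -33.6, -23.9], [111.2, 35.6, 1.8]] ((89.4149169921875, 0.7343406677246094), (45.7739143371582, 75.17607879638672), 0.035646479576826096)
scene [ 612.4 -112.2  206.8] [-3.141 -0.     1.667] [-0.6 -0.4 -2.9] [-0.15 -0.03  0.  ]
rod n 274 dir [ 1.    -0.013 -0.005] pt [91.5  3.1 -4. ] x range [ 29.6 149.8]
green in tool 1265 [[66.7, -24.0, -24.0], [111.1, 41.3, 42.2]] ((88.40277862548828, 5.309604644775391), (75.09691619873047, 45.69196701049805), 89.50440216064453)
```

View pics/c5.png

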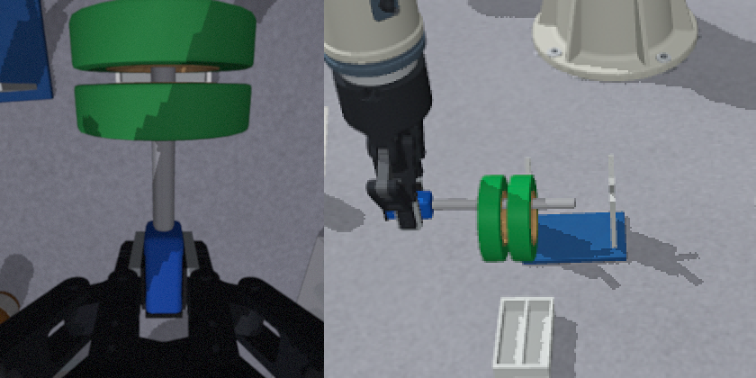

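The rod is level, both rolls hang centred at spindle x≈89, and the tray is empty. I'm moving over the stand smoothly.

>>> drive_tool:
  deltas:
    - [0.1, -0.3, 0, 0]
    - [0.2, -0.6, 0, -0.01]
    - [0.3, -0.9, 0, -0.01]
    - [0.3, -1.2, 0, -0.01]
    - [0.3, -1.3, 0, -0.01]
    - [0.3, -1.3, 0, 0]
    - [0.3, -1.3, 0, 0]
    - [0.3, -1.3, 0, 0]
    - [0.3, -1.3, 0, 0]
    - [0.3, -1.3, 0, 0]
    - [0.3, -1.2, 0, 0]
    - [0.3, -1.0, 0, 0]

```text
clock: 12.4
eef_pos: [477.9, -95.9, 207.2]
tcp_rot: [-3.141, -0.0, 1.707]
contact_force: [-0.0, 0.3, -2.3]
opening: 0.198
```

>>> drive_tool:
  deltas:
    - [0.2, -0.8, 0, 0]
    - [0.2, -0.5, 0, 0]
    - [0.1, -0.3, 0, 0]
    - [0, -0.2, 0, 0]
    - [0, 0, 0, 0]
    - [0, 0, 0, 0]
    - [0, 0, 0, 0]
    - [0, 0, 0, 0]
    - [0, 0, 0, 0]
    - [0, 0, 0, 0]

```text
clock: 13.23
eef_pos: [461.2, -93.6, 207.2]
tcp_rot: [-3.141, -0.0, 1.707]
contact_force: [-0.6, 0.2, -1.6]
opening: 0.195
```

```bash
python3 - <<'E'
from meas import *
a=[]
for n in("wrist","scene","top"):
    s,c,p,X,hh=tag(n,"6"); T=s['eef_pos']; R=rot(s); print(n,T.round(1),s['tcp_rot'].round(3),s['contact_force'].round(1)); rods(X,hh,T,R)
    g=(hh[:,0]>50)&(hh[:,0]<85)&(hh[:,1]>120)
    L=(X[g]-T)@R; L=L[(L[:,0]>20)&(L[:,0]<160)&(abs(L[:,1])<50)&(L[:,2]>-40)&(L[:,2]<80)]
    if len(L):print("green in tool",len(L),np.percentile(L,[1,99],0).round(1).tolist())
    print("seat in tool",((np.array([441,4.3,90])-T)@R).round(1))
    b=(hh[:,0]>100)&(hh[:,0]<125)&(hh[:,1]>150)&(X[:,2]<14)&(X[:,2]>4)&(abs(X[:,0]-441)<60)&(abs(X[:,1]-4)<80)
    if b.sum()>50: print("base",cv2.minAreaRect(X[b][:,:2].astype(np.float32)))
E
```

```text
wrist [461.2 -93.6 207.2] [-3.141 -0.     1.707] [-0.6  0.2 -1.6]
rod n 2647 dir [ 1.     0.009 -0.004] pt [54.5  1.2 -5.5] x range [28.5 92. ]
green in tool 25761 [[67.2, -33.5, -24.0], [111.1, 35.9, 1.6]]
seat in tool [ 99.8  -6.7 117.2]
base ((441.3323974609375, -0.3557138442993164), (73.10679626464844, 8.23271656036377), 7.705516338348389)
scene [461.2 -93.6 207.2] [-3.142 -0.     1.707] [ 0.2  0.2 -3.2]
rod n 236 dir [ 1.     0.005 -0.001] pt [87.9  3.2 -4.1] x range [ 29.1 147.9]
green in tool 912 [[66.5, -13.3, -24.5], [110.5, 41.4, 43.3]]
seat in tool [ 99.8  -6.7 117.2]
base ((441.84405517578125, 2.3831443786621094), (79.63240814208984, 118.00102996826172), 8.844549179077148)
top [461.2 -93.7 207.2] [-3.142  0.     1.707] [ 0.2 -1.2 -2.5]
rod n 360 dir [ 1.     0.005 -0.005] pt [93.4 -0.1 -4.1] x range [ 29.2 151.1]
green in tool 1602 [[68.1, -37.9, -22.8], [113.0, 35.4, 24.0]]
seat in tool [ 99.8  -6.7 117.2]
base ((439.7775573730469, 4.288303375244141), (72.15225219726562, 116.4571533203125), 7.608636856079102)
```

>>> drive_tool:
  deltas:
    - [0.2, -0.1, 0, -0.005]
    - [0.4, -0.2, 0, -0.005]
    - [0.4, -0.2, 0, 0]
    - [0.2, -0.2, 0, 0]
    - [0, 0, 0.4, 0]
    - [0, 0, 0.7, 0]
    - [0, 0, 0.8, 0]
    - [0, 0, 0.8, 0]
    - [0, 0, 0.8, 0]
    - [0, 0, 0.5, 0]
    - [0, 0, 0, 0]
    - [0, 0, 0, 0]

```text
clock: 14.38
eef_pos: [452.2, -82.7, 166.8]
tcp_rot: [-3.141, -0.0, 1.717]
contact_force: [0.0, -0.2, -1.9]
opening: 0.197
```

```bash
python3 - <<'E'
from meas import *
a=[]
for n in("wrist","scene","top"):
    s,c,p,X,hh=tag(n,"7"); T=s['eef_pos']; R=rot(s); print(n,T.round(1),s['tcp_rot'].round(3),s['contact_force'].round(1)); rods(X,hh,T,R)
    print("seat in tool",((np.array([441,4.3,90])-T)@R).round(1))
    if n!="wrist":
        q=proj(c,[441,4.3,110])[0].astype(int); a.append(cv2.resize(p[q[1]-65:q[1]+65,q[0]-65:q[0]+65],(390,390)))
cv2.imwrite("pics/c7.png",np.hstack(a)[:,:,::-1])
E
```

```text
wrist [452.2 -82.7 166.8] [-3.141 -0.     1.717] [ 0.  -0.2 -1.9]
rod n 2649 dir [ 1.     0.012 -0.004] pt [54.6  1.3 -5.5] x range [28.7 92. ]
seat in tool [87.7  1.6 76.8]
scene [452.5 -82.8 167.2] [-3.141 -0.     1.717] [-0.4  1.1 -2.8]
rod n 218 dir [1. 0. 0.] pt [91.   3.1 -4. ] x range [ 29.4 148.2]
seat in tool [87.8  1.3 77.2]
top [452.7 -82.8 167.5] [3.141 0.    1.717] [ 0.7 -0.6 -2. ]
rod n 326 dir [1.    0.006 0.001] pt [91.9 -0.2 -3.9] x range [ 28.8 151.4]
seat in tool [87.9  1.1 77.4]
```

View pics/c7.png

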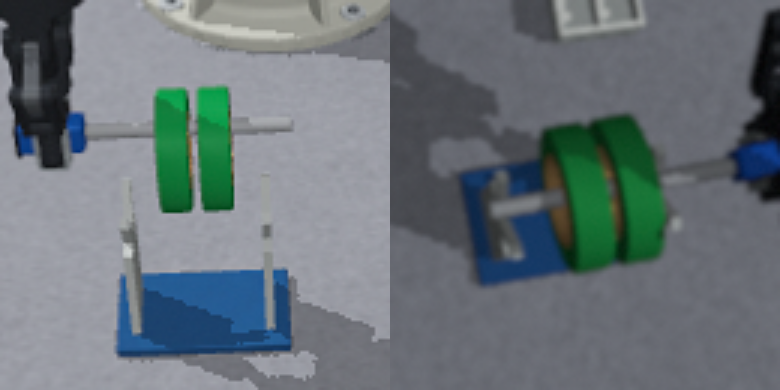

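The rolls hang between the uprights in both views, centred at about (195,150) in the left crop. I'm lowering.

>>> drive_tool:
  deltas:
    - [0, 0, 0.4, 0]
    - [0, 0, 0.7, 0]
    - [0, 0, 0.8, 0]
    - [0, 0, 0.8, 0]
    - [0, 0, 0.8, 0]
    - [0, 0, 0.8, 0]
    - [0, 0, 0.7, 0]
    - [0, 0, 0.6, 0]
    - [0, 0, 0.5, 0]
    - [0, 0, 0.4, 0]
    - [0, 0, 0.3, 0]
    - [0, 0, 0.1, 0]

```text
clock: 15.53
eef_pos: [452.3, -82.7, 97.9]
tcp_rot: [-3.141, -0.0, 1.717]
contact_force: [-0.2, -0.1, -2.6]
opening: 0.197
```

>>> drive_tool:
  deltas:
    - [0, 0, 0.2, 0]
    - [0, 0, 0.2, 0]
    - [0, 0, 0.2, 0]
    - [0, 0, 0.2, 0]
    - [0, 0, 0.1, 0]
    - [0, 0, 0, 0]
    - [0, 0, 0, 0]

```text
clock: 16.12
eef_pos: [452.2, -82.8, 89.2]
tcp_rot: [-3.141, -0.0, 1.717]
contact_force: [-0.7, -0.5, -3.0]
opening: 0.202
```

```bash
python3 - <<'E'
from meas import *
for n in("scene","top","wrist"):
    s,c,p,X,hh=tag(n,"8"); T=s['eef_pos']; R=rot(s); print(n,T.round(1),s['contact_force'].round(1)); rods(X,hh,T,R)
E
```

```text
scene [452.2 -82.8  89.2] [-0.7 -0.5 -3. ]
rod n 239 dir [ 1.    -0.004 -0.006] pt [91.3  2.4 -3.8] x range [ 29.7 148.7]
top [452.3 -82.7  89.2] [-1.1  0.5 -2. ]
rod n 394 dir [ 1.     0.006 -0.008] pt [92.6  0.3 -3.8] x range [ 29.4 150.7]
wrist [452.3 -82.7  89.3] [-1.7 -0.2 -1.8]
rod n 4190 dir [ 1.     0.02  -0.011] pt [53.3  1.  -5.2] x range [28.8 91.8]
```

There's no seating contact yet: z force is still about the payload weight. I'm lowering in 1 mm steps.

>>> drive_tool:
  deltas:
    - [0, 0, 0.1, 0]
    - [0, 0, 0, 0]
    - [0, 0, 0, 0]
    - [0, 0, 0, 0]

```text
clock: 16.6
eef_pos: [452.2, -82.8, 88.3]
tcp_rot: [-3.141, -0.0, 1.717]
contact_force: [-3.3, -1.2, 3.3]
opening: 0.192
```

>>> drive_tool:
  deltas:
    - [0, 0, 0.1, 0]
    - [0, 0, 0, 0]
    - [0, 0, 0, 0]
    - [0, 0, 0, 0]

```text
clock: 16.93
eef_pos: [452.3, -82.8, 87.7]
tcp_rot: [-3.141, -0.0, 1.717]
contact_force: [-5.5, -1.4, 11.3]
opening: 0.2
```

Seated. I'm easing the residual force, then releasing.

>>> drive_tool:
  deltas:
    - [0, -0.05, -0.05, 0]
    - [0, 0, 0, 0]
    - [0, 0, 0, 0]
    - [0, 0, 0, 0]

```text
clock: 17.27
eef_pos: [452.1, -82.8, 88.0]
tcp_rot: [3.141, -0.0, 1.717]
contact_force: [-4.6, -1.1, 7.3]
opening: 0.2
```

>>> drive_tool:
  deltas:
    - [0, 0, 0, 0]
    - [0, 0, 0, 0]
    - [0, 0, 0, 0]
    - [0, 0, 0, 0]
    - [0, 0, 0, 0]
    - [0, 0, 0, 0]
  jaw: 0.7
  force: 20

```text
clock: 17.77
eef_pos: [452.1, -82.8, 87.8]
tcp_rot: [3.141, 0.0, 1.717]
contact_force: [0.2, -0.4, 0.5]
opening: 0.3
```

>>> drive_tool:
  deltas:
    - [0, 0, 0, 0]
    - [0, 0, 0, 0]
    - [0, 0, 0, 0]
    - [0, 0, 0, 0]
    - [0, 0, 0, 0]
    - [0, 0, 0, 0]
    - [0, 0, 0, 0]
    - [0, 0, 0, 0]
  jaw: 0.3

```text
clock: 18.43
eef_pos: [451.9, -82.8, 87.8]
tcp_rot: [-3.142, -0.0, 1.717]
contact_force: [0.0, -0.5, 0.1]
opening: 0.698
```

```bash
python3 - <<'E'
from meas import *
for n in("scene","wrist"):
    s,c,p,X,hh=tag(n,"9"); T=s['eef_pos']; R=rot(s); print(n,T.round(1),s['contact_force'].round(1),s['opening']); rods(X,hh,T,R)
E
```

```text
scene [451.9 -82.8  87.8] [ 0.  -0.5  0.1] 0.6981955635652966
rod n 234 dir [ 1.    -0.003 -0.01 ] pt [91.3  2.8 -5. ] x range [ 29.9 148.8]
wrist [452.  -82.8  87.8] [ 0.7  0.6 -0.2] 0.7031536552831404
rod n 4296 dir [ 1.    -0.005 -0.009] pt [55.3  1.2 -6.3] x range [28.9 92. ]
```

>>> drive_tool:
  deltas:
    - [0, 0, -0.4, 0]
    - [0, 0, -0.8, 0]
    - [0, 0, -1.2, 0]
    - [0, 0, -1.5, 0]
    - [0, 0, -1.8, 0]
    - [0, 0, -1.8, 0]
    - [0, 0, -1.8, 0]
    - [0, 0, -1.8, 0]
    - [0, 0, -1.8, 0]
    - [0, 0, -1.2, 0]
    - [0, 0, -0.6, 0]
    - [0, 0, 0, 0]

```text
clock: 19.53
eef_pos: [452.7, -83.0, 236.5]
tcp_rot: [3.139, 0.001, 1.717]
contact_force: [0.8, -0.4, -0.7]
opening: 0.702
```

>>> drive_tool:
  deltas:
    - [-1.5, 0, 0, 0]
    - [-2, 0, 0, 0]
    - [-2, 0, 0, 0]
    - [-2, 0, 0, 0]
    - [-2, 0, 0, 0]
    - [-1.5, 0, 0, 0]
    - [0, 0, 0, 0]
    - [0, 0, 0, 0]
    - [0, 0, 0, 0]
    - [0, 0, 0, 0]

```text
clock: 20.37
eef_pos: [467.6, -190.8, 234.4]
tcp_rot: [-3.141, -0.001, 1.717]
contact_force: [-0.1, 0.5, 0.6]
opening: 0.702
```

```bash
python3 - <<'E'
from meas import *
a=[]
S=np.array([441,4.3,90]); R=Rotation.from_euler('z',1.714).as_matrix()
for n in("scene","top"):
    s,c,p,X,hh=tag(n,"10"); print(n,s['eef_pos'].round(1),s['clock'])
    L=(X-S)@R
    b=(hh[:,0]>100)&(hh[:,0]<125)&(hh[:,1]>150)&(X[:,2]>70)&(abs(L[:,0]+88)<40)&(abs(L[:,1])<25)
    print("handle",np.percentile(L[b],[2,98],0).round(1).tolist())
    m=(hh[:,1]<90)&(abs(L[:,1])<12)&(abs(L[:,2])<12)&(L[:,0]>-64)&(L[:,0]<75)
    f=cv2.fitLine(L[m].astype(np.float32),cv2.DIST_HUBER,0,.01,.01).ravel();print("rod",f.round(3))
    g=(hh[:,0]>50)&(hh[:,0]<85)&(hh[:,1]>120)&(abs(L).max(1)<80); print("green",np.percentile(L[g],[1,99],0).round(1).tolist())
    q=proj(c,S)[0].astype(int); a.append(cv2.resize(p[q[1]-65:q[1]+65,q[0]-65:q[0]+65],(390,390)))
cv2.imwrite("pics/c10.png",np.hstack(a)[:,:,::-1])
E
```

```text
scene [ 467.6 -190.8  234.4] 20.3667
handle [[-109.3, -10.3, -8.7], [-69.4, 6.7, 12.9]]
rod [ 1.000e+00  3.000e-03  2.000e-03 -1.130e-01 -1.305e+00  2.390e+00]
green [[-22.0, -39.9, -44.1], [22.7, 19.7, 23.2]]
top [ 467.7 -190.8  234.6] 20.4167
handle [[-107.5, -5.6, 6.2], [-66.6, 9.5, 11.2]]
rod [1.    0.    0.003 1.331 1.408 2.571]
green [[-20.6, -34.7, -28.3], [25.5, 38.8, 21.9]]
```

View pics/c10.png

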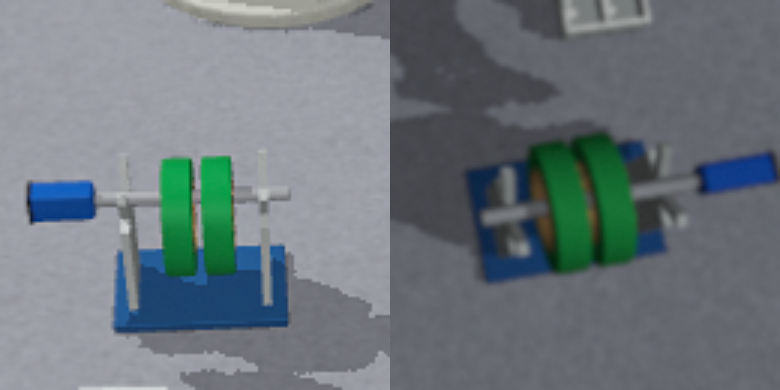

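Both views show the spindle level in both notches, with the two rolls hanging between the uprights and the gripper clear. I'm handing in.

```bash
python3 -c "
from rig import job
print(job.sign_off())"
```

```text
the job is handed in; nothing more can be done
None
```

I took the spindle from its stand, threaded it through both green rolls, and lifted the two off together. I then set it back level in the notches, released it and moved the gripper clear. The job was handed in at about 20.4 s of the 58 s allowed.

**Last checks (scene and top views after release):**
- **Rod:** it is level, with a slope of 0.003 or less. It lies within about 1.5 mm of the stand axis sideways, and its height matches the seated height.
- **Handle:** it is outside the uprights, centred about 88 mm from the seat.
- **Rolls:** both hang between the uprights, spanning about -22 to +25 mm along the rod. The uprights' inner faces are at ±43 mm.
- **Force:** the highest reading I saw was about 13 N, while seating the rod.

None of the checks failed. The scene and top cameras differed by up to about 3 mm, roughly the stated calibration error.

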